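# Fit the friction packs on two clutch hubs

## Task

Fit each of the two clutch hubs with its friction pack: first slide the red-brown friction ring of its size over the pilot and down the barrel until it lies flat on the flange, then lay the gold-coloured disc spring of the same size flat on top of it, as it lies now (high side up). Large rings belong on the large hub, small ones on the small hub; leave the two grey spacer rings where they are.

Things in the scene. Friction and masses are not known exactly. Their poses are not given: they have to be found in the camera images.
- friction_ring_large: Large red-brown friction ring, flat, with shallow radial grooves; outside diameter 56 mm, bore 33 mm, 7 mm thick; lies flat, loose. Origin: centre of its underside; z up along its axis.
- disc_spring_large: Large gold-coloured (yellow-zinc) disc spring (a shallow cone, high side up round the bore); outside diameter 56 mm, bore 33 mm, 7 mm high in all, outer rim about 4 mm thick; lies flat, loose. Origin: centre of its underside; z up along its axis.
- friction_ring_small: Small red-brown friction ring, flat, with shallow radial grooves; outside diameter 44 mm, bore 24 mm, 7 mm thick; lies flat, loose. Origin: centre of its underside; z up along its axis.
- disc_spring_small: Small gold-coloured (yellow-zinc) disc spring (a shallow cone, high side up round the bore); outside diameter 44 mm, bore 24 mm, 7 mm high in all, outer rim about 4 mm thick; lies flat, loose. Origin: centre of its underside; z up along its axis.
- hub_large: Large clutch hub, fixed flange-down in a square aluminium nest (76 x 76 x 36 mm). Origin: underside of the nest, on the hub's axis; z up. Steel flange 70 mm wide, notched rim, upper face at z = 46 mm; dark barrel 28 mm in diameter from there to z = 66 mm; then a brass bullet-nose pilot narrowing from that to a tip at z = 86.5 mm. Takes the 56 mm rings (33 mm bore).
- hub_small: Small clutch hub, fixed flange-down in a square aluminium nest (76 x 76 x 36 mm). Origin: underside of the nest, on the hub's axis; z up. Steel flange 58 mm wide, notched rim, upper face at z = 46 mm; dark barrel 19 mm in diameter from there to z = 66 mm; then a brass bullet-nose pilot narrowing from that to a tip at z = 86.5 mm. Takes the 44 mm rings (24 mm bore).
- spacer_dark: Dark grey plain spacer ring, 40 mm outside diameter, 12 mm high, square-edged; loose, not part of this job. Origin: centre of its underside.
- spacer_thin: Light grey plain spacer ring, 34 mm outside diameter, 9 mm high, square-edged; loose, not part of this job. Origin: centre of its underside.
- disc_stack_front: Stack of black clutch discs near the robot, 200 mm in diameter, 95 mm high with the top disc; fixed, not to be handled. Origin: centre of its underside.
- disc_stack_rear: Taller stack of black clutch discs, 200 mm in diameter, 205 mm high with the top disc, the highest thing between the ring places (rack posts stand behind, from x = 0.66 m); fixed, not to be handled. Origin: centre of its underside. At every ring, fingers that close roughly along world y have most room.

How it is judged:
By the outcome, as a careful person would: the job done as asked, in the order asked, and still so for the second after the job is handed in, with the robot touching nothing.
It also fails if it takes over 134 s, if anything falls off the work surface, if the arm or the gripper's body presses on something with over 40 N, if the wrist force passes 120 N, or if a joint passes its speed limit or range.

## Robot

A 6-joint arm with a two-finger parallel gripper is mounted at the origin on a cart in front of the work surface, level with it; the furniture and walls round the work are solid. World frame = base frame: x ahead of the robot, y to its left, z up, the work surface at z = 0. Lengths are in m, angles in rad, forces in N, time in s.
With the tool pointing down it reaches from about 0.375 to 0.925 m from the base axis. Payload 5.7 kg.
Tool frame: the origin (TCP) lies midway between the tips of the shut fingers; the grasp point (between the pads) lies 19 mm behind it; z points along the fingers, y is the line along which they close (so a half turn about z gives the same grasp; the last joint's range is limited). The gripper opens to 88 mm and grips with 3 to 60 N. Pads are 20 mm wide; open, the fingers measure 115 mm over their backs; the gripper's body (75 mm by 178 mm) begins 61 mm behind the grasp point.
Start: joints at [1.072, 0.359, 1.51, -0, 1.272, -0.115], TCP at [0.225, 0.556, 0.223] pointing down, gripper open.
Joint ranges: [-2.97, 2.97], [-1.01, 2.36], [0.21, 2.38], [-0.96, 4.11], [0.2, 2.71], [-2.98, 2.98]. Speed limits (rad/s): [2.39, 2.39, 3.14, 3.14, 3.14, 3.14].

## Interface

Orientations are given as a unit quaternion [w, x, y, z].
In Python, from workcell import move_pose, move_l, move_j, grip, sleep, ik, grab_frame, IKError, job_done, read_t, read_q, read_joint_vel, read_joint_torque, read_eef_pos, read_ee_rot, read_force, read_wrist_torque, read_gripper_width, read_finger_force gives the robot as it stands. The module is installed in compiled form; this text tells all that it offers. Calls block until the motion is done:
- move_pose(position, orientation): joint-space move of the TCP to a pose.
- move_l(position, velocity=0.15, rot=None, force_limit=None): straight line of the TCP; rot=None keeps the orientation; velocity is the mean speed in m/s. With force_limit (N) it stops when the force on the tool has changed by that much, and returns True; else False.
- move_j(angles): joint-space move.
- grip(opening, effort=None): opening from 0.0 (shut) to 1.0 (fully open); effort is the grip in N (None keeps the last); returns when the fingers have stopped.
- sleep(seconds).
- ik(position, orientation): joint angles nearest the present ones, or None.
- grab_frame(name): name is "scene" or "side" or "wrist"; returns a dict with "color" (400x640x3 uint8, blue, green, red), "range_z" (400x640 float32, m along the optical axis (not along the pixel's ray), 0 where there is no reading), "mtx" (3x3 intrinsics, pixels), "D" ([k1, k2, p1, p2, k3] as OpenCV has them; the pictures are not rectified), "rvec" (rotation vector, rad) and "tvec" (3), from world to camera coordinates, as OpenCV has them. Camera axes: x right, y down, z forward; pixel columns grow to the right and rows downward; lengths in m; the calibration is good to about 2 mm. A picture is of the moment at which its call begins.
A pose or a line that the arm cannot do raises IKError and nothing moves.
- job_done(): hands the job in; it is judged then, once.
Readings, each from a call of its own:
- read_t(): time.
- read_q(): joint angles.
- read_joint_vel(): joint speeds.
- read_joint_torque(): joint torques, N m.
- read_eef_pos(): TCP position.
- read_ee_rot(): TCP orientation.
- read_force(): force on the tool from outside, world axes, zero at the start.
- read_wrist_torque(): the same for the moment, N m.
- read_gripper_width(): opening from 0.0 (shut) to 1.0 (fully open).
- read_finger_force(): force on a finger pad.
Only numpy, scipy, OpenCV 4.12 (cv2) and the standard library are available. Lean on these libraries where they do the work, as an engineer would, in place of code of your own. Each camera call takes 0.05 s, during which the arm holds its last target. There are 200 camera calls.

## Working session

There is one attempt and no reset: what is moved stays moved. The work goes in short steps, each a Python script; the robot and the scene stay as the last script left them, time stands still between calls to the robot, and variables do not carry over. Pictures are saved under pics/ and viewed, at most 14 in all, crops included, and the job is handed in when it is done.

```bash
mkdir -p pics; ls
python3 - <<'E'
from workcell import *
import cv2,numpy as np
for n in ("scene","side"):
    f=grab_frame(n); cv2.imwrite(f"pics/{n}0.png",f["color"]); np.savez(f"{n}0.npz",**{k:np.array(v) for k,v in f.items()})
    R=cv2.Rodrigues(np.array(f["rvec"],float))[0]; print(n,(-R.T@np.array(f["tvec"]).ravel()).round(3),R[2].round(2),np.array(f["mtx"])[0,0],f["D"])
f=grab_frame("wrist");cv2.imwrite("pics/wrist0.png",f["color"])
R=cv2.Rodrigues(np.array(f["rvec"],float))[0]; print((-R.T@np.array(f["tvec"]).ravel()).round(3),R[2].round(2),f["mtx"][0])
print(read_t(),read_eef_pos(),read_ee_rot())
E
```

```text
pics
scene [-0.385 -0.86   0.677] [ 0.65  0.61 -0.46] 426.0214105987012 [-0.04812666  0.          0.          0.          0.        ]
side [ 0.143 -0.785  1.169] [ 0.27  0.55 -0.79] 465.59998624637694 [-0.02445161  0.          0.          0.          0.        ]
[0.151 0.586 0.383] [ 0.27 -0.11 -0.96] [283.8106199    0.         315.15892178]
0.15 [0.22443543 0.55585647 0.22198184] [-2.18135722e-04  1.90726537e-01  9.81642927e-01 -7.10337601e-04]
```

View pics/scene0.png

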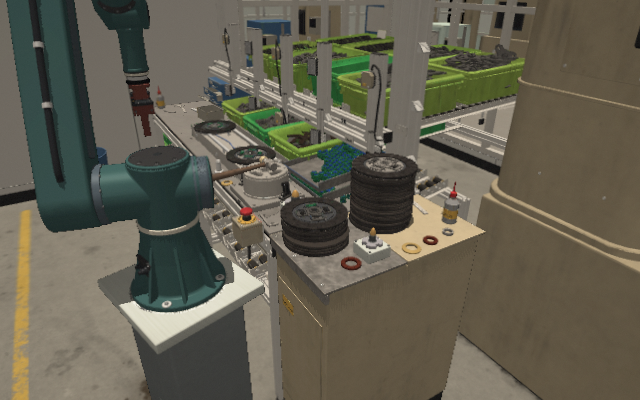

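View pics/side0.png

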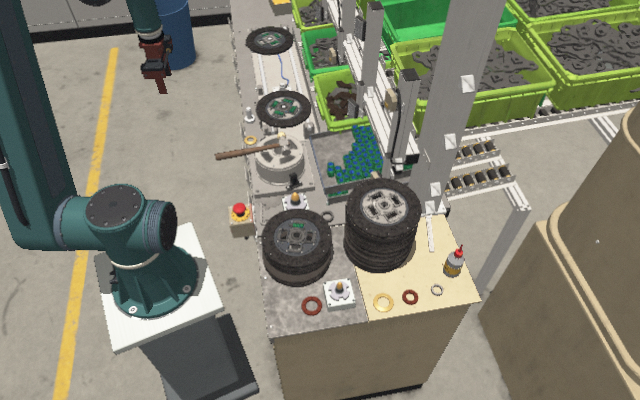

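Both views show one hub by the front edge (side ≈(340,292)), with a red ring (312,306), a gold ring (383,302), a red ring (410,297) and a light spacer (437,290). A second hub is at ≈(295,200), a dark spacer at (327,216), and possibly a gold ring at (250,140). I'll zoom in and measure.

```bash
cat > h.py <<'E'
import numpy as np, cv2
def cam(f):
    R=cv2.Rodrigues(np.array(f["rvec"],float))[0]; t=np.array(f["tvec"],float).ravel(); return R,t,-R.T@t
def ray(f,uv):
    R,t,c=cam(f); p=cv2.undistortPoints(np.array([[uv]],float),np.array(f["mtx"]),np.array(f["D"]))[0,0]
    return c,R.T@np.array([p[0],p[1],1])
def onplane(f,uv,z):
    c,d=ray(f,uv); return c+d*(z-c[2])/d[2]
def tri(obs):
    "obs: list of (frame,uv) -> least-squares point and rms miss"
    A=np.zeros((3,3));b=np.zeros(3);L=[]
    for f,uv in obs:
        c,d=ray(f,uv);d=d/np.linalg.norm(d);P=np.eye(3)-np.outer(d,d);A+=P;b+=P@c;L.append((P,c))
    x=np.linalg.solve(A,b); return x,np.sqrt(np.mean([np.sum((P@(x-c))**2) for P,c in L]))
def masks(img):
    h=cv2.cvtColor(img,cv2.COLOR_BGR2HSV)
    red=cv2.inRange(h,(0,110,40),(9,255,200))|cv2.inRange(h,(174,110,40),(180,255,200))
    gold=cv2.inRange(h,(15,85,110),(32,255,255))
    return dict(red=red,gold=gold)
def blobs(m,lo=30,hi=20000):
    out=[]
    for c in cv2.findContours(m,cv2.RETR_EXTERNAL,cv2.CHAIN_APPROX_NONE)[0]:
        a=cv2.contourArea(c)
        if lo<a<hi and len(c)>5: out.append((cv2.fitEllipse(c),a,c))
    return out
E
python3 - <<'E'
import numpy as np,cv2
from h import *
F={n:dict(np.load(n+"0.npz")) for n in("scene","side")}
def proj(f,X): return cv2.projectPoints(np.array([X],float),np.array(f["rvec"],float),np.array(f["tvec"],float),f["mtx"],f["D"])[0].ravel()
for n,f in F.items():
  for k,m in masks(f["color"]).items():
    for e,a,c in blobs(m):
      p=onplane(f,e[0],.005)
      if .3<p[0]<.95 and -.6<p[1]<.6:
        z=f["range_z"][int(e[0][1]),int(e[0][0])]; print(n,k,np.round(e[0],1),np.round(e[1],1),a,p.round(3))
for u in [(340,288),(295,198),(327,216),(437,290),(250,140)]: print(u,onplane(F["side"],u,.05).round(3),onplane(F["side"],u,.005).round(3))
s=F["side"]["color"]
cv2.imwrite("pics/c1.png",np.vstack([cv2.resize(s[110:230,220:380],None,fx=3.5,fy=3.5,interpolation=2)[:300,:560],cv2.resize(s[260:330,290:450],None,fx=3.5,fy=3.5,interpolation=2)]))
E
```

```text
scene red [350.6 263. ] [12.1 19.6] 185.5 [ 0.364 -0.265  0.005]
scene red [429.9 240.1] [ 7.9 14. ] 84.0 [ 0.619 -0.358  0.005]
scene red [245.9 211. ] [ 8.3 12.1] 76.5 [0.346 0.174 0.005]
scene gold [411.  247.7] [11.  20.3] 174.0 [ 0.544 -0.34   0.005]
scene gold [246.4 218.9] [ 9.  18.3] 78.5 [0.314 0.13  0.005]
scene gold [448.9 213.5] [ 8.5 15.6] 71.5 [ 0.81  -0.316  0.005]
scene gold [294.9 193.3] [6.4 6.6] 30.5 [0.553 0.157 0.005]
side red [311.4 305.5] [17.5 19.2] 263.0 [ 0.367 -0.265  0.005]
side red [409.9 296.7] [13. 15.] 152.0 [ 0.623 -0.358  0.005]
side gold [382.8 302.3] [17.1 19. ] 144.5 [ 0.547 -0.34   0.005]
side gold [451.1 268. ] [10.6 16.4] 80.0 [ 0.78  -0.332  0.005]
side gold [294.8 196.4] [6.7 8.3] 41.5 [0.479 0.105 0.005]
side gold [250.  139.9] [ 8.  11.9] 73.5 [0.438 0.412 0.005]
(340, 288) [ 0.449 -0.272  0.05 ] [ 0.461 -0.251  0.005]
(295, 198) [0.464 0.064 0.05 ] [0.477 0.099 0.005]
(327, 216) [ 0.523 -0.04   0.05 ] [ 0.538 -0.01   0.005]
(437, 290) [ 0.681 -0.389  0.05 ] [ 0.703 -0.373  0.005]
(250, 140) [0.426 0.365 0.05 ] [0.437 0.411 0.005]
```

View pics/c1.png

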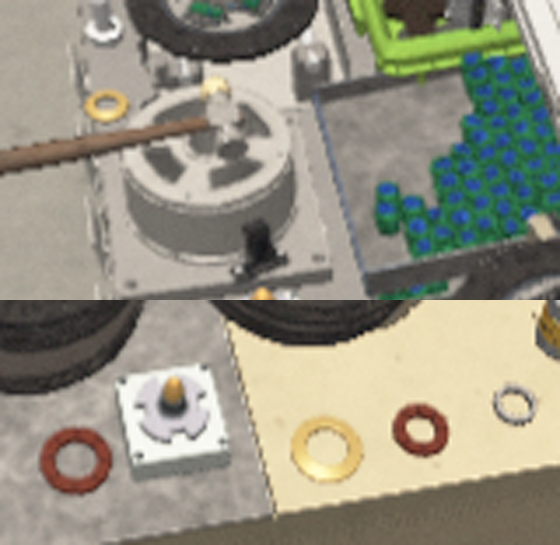

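View pics/wrist0.png

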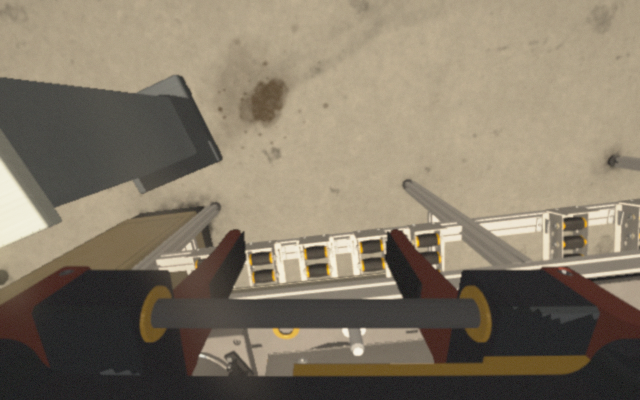

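The crop shows the large red ring, a hub, the large gold ring, the small red ring and the light spacer at the front. The gold ring at side (250,140) by the fixture is the small spring. The wrist view sees it at (286,333). Next is a survey with the wrist camera, two places per spot.

```bash
cat > survey.py <<'E'
from workcell import *
from h import *
Q=[0,0,1,0]
V=[("A",(.39,.41,.27)),("B",(.43,.08,.28)),("C",(.41,-.27,.27)),("D",(.54,-.35,.27))]
for n,p in V:
    move_pose(list(p),Q)
    for i,q in enumerate((p,(p[0]+(.05 if n<"C" else .04),p[1]+.03,p[2]))):
        if i: move_l(list(q),.15)
        sleep(.15)
        f=grab_frame("wrist"); cv2.imwrite(f"pics/{n}{i}.png",f["color"]); np.savez(f"w{n}{i}.npz",**{k:np.array(v) for k,v in f.items()})
        for k,m in masks(f["color"]).items():
            for e,a,c in blobs(m,150):
                if e[0][1]<300: print(n,i,k,np.round(e[0],1),np.round(e[1],1),a,onplane(f,e[0],.005).round(4))
    print(read_t(),read_eef_pos().round(4),cam(f)[2].round(3))
E
python3 survey.py; python3 -c "
import cv2,numpy as np
r=lambda n:cv2.resize(cv2.imread(f'pics/{n}.png'),(400,250),interpolation=3)
cv2.imwrite('pics/m1.png',np.vstack([np.hstack([r('A0'),r('B0')]),np.hstack([r('C0'),r('D0')])]))"
```

```text
A 0 red [425.6 273.4] [26.2 91.9] 1304.5 [0.5684 0.6003 0.005 ]
A 0 red [228.4 242. ] [10.7 30.8] 234.0 [0.5103 0.2694 0.005 ]
A 0 gold [ 57.1 228.4] [17.6 25.4] 345.0 [ 0.4871 -0.0094  0.005 ]
A 0 gold [318.9 199.8] [25.  25.3] 493.5 [0.4376 0.4176 0.005 ]
A 0 gold [35.3 95.9] [18.5 75.9] 785.5 [0.2831 0.0114 0.005 ]
A 0 gold [91.8 99.8] [43.6 67.8] 1431.0 [0.2889 0.0923 0.005 ]
A 1 red [425.5 273.4] [26.3 92. ] 1292.5 [0.6189 0.6287 0.005 ]
A 1 red [227.5 243.1] [10.8 31.8] 213.0 [0.5623 0.2962 0.005 ]
A 1 red [ 6.4 52.7] [ 43.  100.1] 172.5 [0.2763 0.0142 0.005 ]
A 1 gold [ 16.  250.7] [13.  26.2] 195.0 [ 0.5776 -0.0628  0.005 ]
A 1 gold [177.  241.8] [23.3 26.4] 476.5 [0.5602 0.213  0.005 ]
A 1 gold [ 26.9 193.4] [18.1 27.5] 385.5 [ 0.4776 -0.0144  0.005 ]
A 1 gold [300.2 168.4] [26.9 29.3] 613.0 [0.4381 0.4177 0.005 ]
A 1 gold [130.7  90.7] [11.  25.7] 186.5 [0.3267 0.1791 0.005 ]
A 1 gold [46.  60.1] [48.9 88.5] 1670.0 [0.2862 0.0675 0.005 ]
1.9917 [0.4391 0.4396 0.2701] [0.36  0.44  0.432]
B 0 red [425.9 273.5] [26.  92.9] 1304.5 [0.6167 0.2756 0.005 ]
B 0 red [225.7 245.5] [1
[... 3357 characters left out ...]
 182.1] 6061.5 [ 0.7066 -0.7053  0.005 ]
D 0 gold [349.8 207.5] [116.6 154. ] 7923.0 [ 0.6008 -0.2929  0.005 ]
D 0 gold [633.9 116.8] [12.8 21.3] 188.0 [0.4608 0.1206 0.005 ]
D 1 red [224.9 246.4] [11.7 42.2] 316.5 [ 0.7086 -0.4688  0.005 ]
D 1 red [425.8 273. ] [25.9 95. ] 1342.5 [ 0.7588 -0.1309  0.005 ]
D 1 red [292.3 197. ] [24.8 25.3] 489.0 [ 0.6237 -0.3553  0.005 ]
D 1 red [358.5  12.7] [37.3 39.3] 609.0 [ 0.371  -0.2625  0.005 ]
D 1 gold [102.1 258. ] [ 73.3 200. ] 8511.0 [ 0.7305 -0.6783  0.005 ]
D 1 gold [319.1 211.2] [145.5 192.5] 14213.5 [ 0.6473 -0.3133  0.005 ]
D 1 gold [628.6  81.2] [19.6 25.2] 375.0 [0.4528 0.1251 0.005 ]
8.1167 [ 0.5793 -0.3205  0.27  ] [ 0.5   -0.32   0.432]
```

View pics/m1.png

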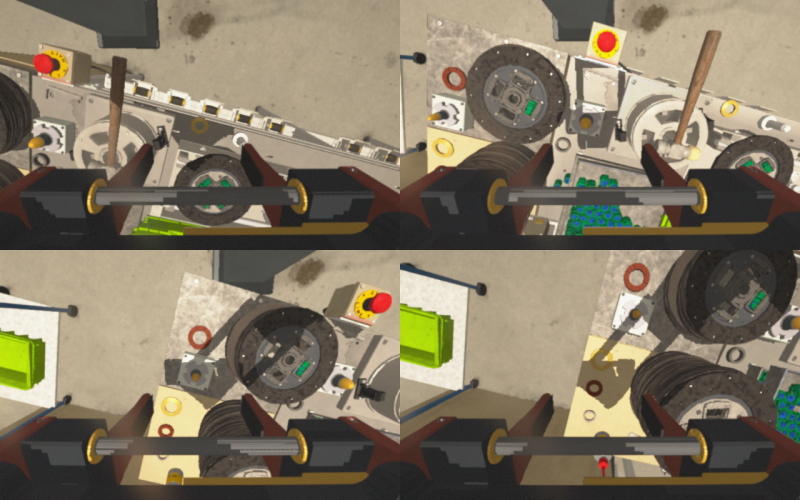

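The panels show A: small spring; B: hub at (296,197) with front stack; C/D: front hub at ≈C0 (313,200), red and gold rings at the front, both spacers. Now I'll triangulate and look at the hubs closely.

Run:
```python
from h import *
F={n:dict(np.load(f"w{n}.npz")) for n in "A0 A1 B0 B1 C0 C1 D0 D1".split()}; F["s"]=dict(np.load("scene0.npz"));F["d"]=dict(np.load("side0.npz"))
T=dict(redL=[("C0",319.1,139.5),("C1",299.3,112.3)],redS=[("D0",310.5,220.7),("D1",292.3,197.0),("C0",264.8,289.4)],goldS=[("A0",318.9,199.8),("A1",300.2,168.4)],
 goldL=[("C0",273.6,250.2),("B0",68.4,236.4),("B1",44.4,209.7)],goldLsd=[("s",411,247.7),("d",382.8,302.3)],redLsd=[("s",350.6,263),("d",311.4,305.5)],redSsd=[("s",429.9,240.1),("d",409.9,296.7)],
 pilB=[("B0",296.7,197.2),("B1",274.2,161.5),("A1",26.9,193.4),("C0",554.3,214.1)])
for k,o in T.items():
    x,e=tri([(F[n],(u,v)) for n,u,v in o]); print(k,x.round(4),"miss",round(e,4))
def crop(n,c,r=30,s=6.6):
    x,y=c; return cv2.resize(F[n]["color"][y-r:y+r,x-r:x+r],(396,290),interpolation=2) if 0 else cv2.resize(F[n]["color"][y-r:y+r,x-r-10:x+r+10],(390,292),interpolation=2)
cv2.imwrite("pics/c2.png",np.vstack([np.hstack([crop("B0",(297,197)),crop("B1",(274,165))]),np.hstack([crop("C0",(313,200)),crop("D0",(375,105))])]))
```

```text
redL [ 0.367  -0.2624  0.0027] miss 0.0
redS [ 0.6244 -0.3555  0.0021] miss 0.0002
goldS [0.4385 0.4176 0.0024] miss 0.0001
goldL [ 0.5492 -0.3374  0.0011] miss 0.0001
goldLsd [ 0.548  -0.3389  0.0022] miss 0.0005
redLsd [ 0.3671 -0.2633  0.002 ] miss 0.0007
redSsd [ 0.6247 -0.3559  0.0012] miss 0.0007
pilB [0.4591 0.0567 0.0717] miss 0.0003
```

View pics/c2.png

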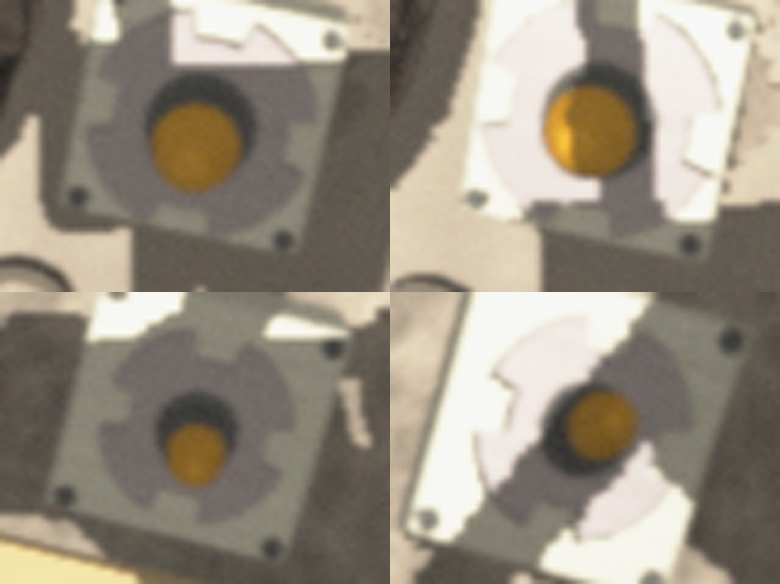

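The crops show the large hub in B, with a fat brass pilot and a wide flange, and the small hub in C/D. The diagonal nest holes are clear, e.g. B0 crop (332,40)/(78,197) and C0 (333,56)/(65,203). I'll take the hub axes from the hole midpoints and the brass blobs.

Run:
```python
from h import *
F={n:dict(np.load(f"w{n}.npz")) for n in "A0 A1 B0 B1 C0 C1 D0 D1".split()}
print("holesB",*tri([(F["B0"],(299.05,191.3)),(F["B1"],(278.6,158.4))]),onplane(F["B0"],(299.05,191.3),.036),onplane(F["B1"],(278.6,158.4),.036))
print("holesC",*tri([(F["C0"],(313.8,196.6)),(F["D0"],(373.8,103.3))]),onplane(F["C0"],(313.8,196.6),.036),onplane(F["D0"],(373.8,103.3),.036))
def brass(n,c):
    h=cv2.cvtColor(F[n]["color"],cv2.COLOR_BGR2HSV); m=cv2.inRange(h,(12,140,50),(30,255,255))
    M=np.zeros_like(m);cv2.circle(M,c,16,255,-1)
    e,a,_=max(blobs(m&M,40),key=lambda b:b[1]); print(n,np.round(e[0],1),np.round(e[1],1)); return F[n],e[0]
g=[brass("C0",(313,203)),brass("C1",(293,173)),brass("D0",(377,102))]
print("pilC",*tri(g)); g=[brass("B0",(297,197)),brass("B1",(275,162))];print("pilB",*tri(g))
# stacks from depth: points by height
P=[]
for n in ("B0","C0","D0"):
    f=F[n];z=f["range_z"];v,u=np.mgrid[0:240:2,0:640:2];zz=z[v,u].ravel();R,t,c=cam(f)
    p=cv2.undistortPoints(np.c_[u.ravel(),v.ravel()].astype(float)[:,None],f["mtx"],f["D"])[:,0]
    X=(np.c_[p,np.ones(len(p))]*zz[:,None]-t)@R; P.append(X[zz>.1])
P=np.vstack(P)
for lo,hi in((.085,.1),(.19,.215)):
    s=P[(P[:,2]>lo)&(P[:,2]<hi)&(P[:,0]>.3)&(abs(P[:,1])<.4)]; print(lo,len(s),*(np.percentile(s[:,:2],q,axis=0).round(3) for q in(3,50,97)))
s=P[(P[:,2]>.225)&(P[:,0]>.3)&(P[:,0]<.85)&(abs(P[:,1])<.5)];print("high",len(s))
```

```text
holesB [0.45981395 0.05818535 0.03690433] 0.00018347796958357142 [0.46015663 0.0579763  0.036     ] [0.4598507  0.05822947 0.036     ]
holesC [ 0.44547095 -0.27016544  0.03618674] 0.00011295611707398372 [ 0.44558826 -0.27007102  0.036     ] [ 0.44540589 -0.27022684  0.036     ]
C0 [312.7 203. ] [10.1 11. ]
C1 [290.7 174.9] [10.7 11. ]
D0 [378. 102.] [11.7 12.8]
pilC [ 0.44526677 -0.27142449  0.06818884] 0.00020318288119013832
B0 [296.8 196.8] [16.4 16.5]
B1 [274.6 161.5] [17.  17.3]
pilB [0.45939869 0.05672939 0.06764373] 0.00018115251501748023
0.085 2786 [ 0.362 -0.131] [ 0.419 -0.061] [0.606 0.292]
0.19 1350 [ 0.53  -0.234] [ 0.553 -0.168] [ 0.569 -0.101]
high 261
```

Heights match the text (holes 36 mm, brass ≈68 mm). Now the clearance for the fingers around the large hub and the small spring.

Run:
```python
from h import *
P=[]
for n in "A0 A1 B0 B1 C0 C1 D0 D1".split():
    f=dict(np.load(f"w{n}.npz"));z=f["range_z"];v,u=np.mgrid[0:235,0:640];zz=z[v,u].ravel();R,t,c=cam(f)
    p=cv2.undistortPoints(np.c_[u.ravel(),v.ravel()].astype(float)[:,None],f["mtx"],f["D"])[:,0]
    X=(np.c_[p,np.ones(len(p))]*zz[:,None]-t)@R; P.append(X[(zz>.1)])
P=np.vstack(P)
P=P[P[:,2]<.25]
for nm,c in dict(hubL=(.4597,.057),hubS=(.4454,-.271),gS=(.4385,.4176),rL=(.367,-.2625),rS=(.624,-.355),gL=(.549,-.337)).items():
    d=P[:,:2]-c;r=np.hypot(*d.T);a=np.degrees(np.arctan2(d[:,1],d[:,0]))
    print(nm)
    for z0 in ((.055,.095) if nm[0]=="h" else (.015,.075)):
        o=[]
        for k in range(-180,180,30):
            s=r[(abs(a-k-15)<15)&(P[:,2]>z0)&(r>(.02 if nm[0]=="h" else .0))&(r<.2)]; o.append(f"{k}:{np.percentile(s,1)*1000:.0f}" if len(s)>30 else f"{k}:-")
        print(" z>",z0,*o)
```

```text
hubL
 z> 0.055 -180:91 -150:60 -120:57 -90:68 -60:178 -30:92 0:98 30:121 60:73 90:99 120:- 150:153
 z> 0.095 -180:- -150:- -120:- -90:184 -60:180 -30:- 0:- 30:130 60:100 90:105 120:- 150:-
hubS
 z> 0.055 -180:- -150:- -120:- -90:- -60:- -30:- 0:108 30:109 60:99 90:92 120:103 150:-
 z> 0.095 -180:- -150:- -120:- -90:- -60:- -30:- 0:109 30:110 60:- 90:- 120:- 150:-
gS
 z> 0.015 -180:- -150:164 -120:67 -90:74 -60:52 -30:49 0:50 30:61 60:98 90:- 120:- 150:-
 z> 0.075 -180:- -150:164 -120:122 -90:90 -60:125 -30:109 0:103 30:120 60:- 90:- 120:- 150:-
rL
 z> 0.015 -180:- -150:- -120:- -90:- -60:42 -30:40 0:46 30:68 60:67 90:73 120:- 150:-
 z> 0.075 -180:- -150:- -120:- -90:- -60:- -30:72 0:176 30:96 60:84 90:91 120:- 150:-
rS
 z> 0.015 -180:- -150:- -120:- -90:- -60:- -30:- 0:- 30:- 60:88 90:91 120:135 150:158
 z> 0.075 -180:- -150:- -120:- -90:- -60:- -30:- 0:- 30:- 60:90 90:94 120:134 150:191
gL
 z> 0.015 -180:- -150:- -120:- -90:- -60:- -30:- 0:- 30:88 60:88 90:110 120:88 150:82
 z> 0.075 -180:- -150:- -120:- -90:- -60:- -30:- 0:- 30:89 60:89 90:110 120:117 150:118
```

Run:
```python
from h import *
from scipy.optimize import least_squares
P=[]
for n in ["s","d"]+"A0 A1 B0 B1 C0 C1 D0 D1".split():
    f=dict(np.load({"s":"scene0.npz","d":"side0.npz"}.get(n,f"w{n}.npz")));z=f["range_z"];v,u=np.mgrid[0:(400 if n in"sd" else 235),0:640];zz=z[v,u].ravel();R,t,c=cam(f)
    p=cv2.undistortPoints(np.c_[u.ravel(),v.ravel()].astype(float)[:,None],f["mtx"],f["D"])[:,0]
    X=(np.c_[p,np.ones(len(p))]*zz[:,None]-t)@R; P.append(X[(zz>.1)])
P=np.vstack(P)
for nm,b,zs in(("rear",(.5,.78,-.28,.05),(.12,.19)),("front",(.3,.56,-.2,.02),(.03,.085))):
    s=P[(P[:,2]>zs[0])&(P[:,2]<zs[1])&(P[:,0]>b[0])&(P[:,0]<b[1])&(P[:,1]>b[2])&(P[:,1]<b[3])]
    c0=s[:,:2].mean(0); r=least_squares(lambda q:np.hypot(s[:,0]-q[0],s[:,1]-q[1])-q[2],[*(c0+[.03,.03]),.1],loss="soft_l1",f_scale=.003); print(nm,len(s),r.x.round(4),np.median(abs(r.fun)).round(4))
# heights within body footprint (tool along y, yaw variants) at each grasp
for nm,c in dict(gS=(.4385,.4176),rL=(.367,-.2625),rS=(.624,-.355),gL=(.549,-.337),hubL=(.4597,.057),hubS=(.4454,-.271)).items():
    for yaw in(-30,-15,0,15,30,90):
        t=np.radians(yaw);d=P[:,:2]-c;x=d@[np.cos(t),np.sin(t)];y=d@[-np.sin(t),np.cos(t)]
        b=(abs(x)<.045)&(abs(y)<.098)&(abs(y)>.03)&(P[:,2]<.26);g=(abs(x)<.014)&(abs(y)<.06)&(abs(y)>.031)&(P[:,2]<.26)
        print(nm,yaw,"body maxz",*(np.percentile(P[b&k,2],99).round(3) if (b&k).sum()>5 else None for k in(y<0,y>0)),"fing",*(np.percentile(P[g&k,2],99).round(3) if (g&k).sum()>5 else None for k in(y<0,y>0)))
```

```text
rear 11612 [ 0.6235 -0.1671  0.0947] 0.0024
front 129664 [ 0.4041 -0.0907  0.08  ] 0.0154
gS -30 body maxz 0.028 0.073 fing 0.001 0.002
gS -15 body maxz 0.08 0.073 fing 0.001 0.001
gS 0 body maxz 0.08 0.055 fing 0.001 0.001
gS 15 body maxz 0.08 0.011 fing 0.001 0.001
gS 30 body maxz 0.08 0.001 fing 0.056 0.0
gS 90 body maxz 0.074 -0.216 fing 0.073 -0.792
rL -30 body maxz 0.002 0.083 fing 0.002 0.002
rL -15 body maxz 0.002 0.083 fing 0.002 0.003
rL 0 body maxz 0.035 0.083 fing 0.002 0.003
rL 15 body maxz 0.037 0.083 fing 0.002 0.003
rL 30 body maxz 0.046 0.083 fing 0.035 0.002
rL 90 body maxz 0.084 0.002 fing 0.047 0.002
rS -30 body maxz 0.002 0.191 fing 0.002 0.003
rS -15 body maxz 0.002 0.192 fing 0.002 0.003
rS 0 body maxz 0.002 0.192 fing 0.002 0.003
rS 15 body maxz 0.002 0.192 fing 0.002 0.003
rS 30 body maxz 0.003 0.192 fing 0.003 0.003
rS 90 body maxz 0.01 0.007 fing 0.004 0.007
gL -30 body maxz 0.001 0.193 fing 0.001 0.003
gL -15 body maxz 0.001 0.193 fing 0.001 0.003
gL 0 body maxz 0.001 0.193 fing 0.002 0.003
gL 15 body maxz 0.002 0.193 fing 0.001 0.002
gL 30 body maxz 0.007 0.044 fing 0.002 0.002
gL 90 body maxz 0.008 0.044 fing 0.008 0.002
hubL -30 body maxz 0.084 0.099 fing 0.083 0.047
hubL -15 body maxz 0.084 0.093 fing 0.083 0.046
hubL 0 body maxz 0.085 0.092 fing 0.083 0.046
hubL 15 body maxz 0.084 0.099 fing 0.047 0.046
hubL 30 body maxz 0.084 0.083 fing 0.047 0.046
hubL 90 body maxz 0.083 0.082 fing 0.047 0.046
hubS -30 body maxz 0.037 0.081 fing 0.037 0.037
hubS -15 body maxz 0.037 0.083 fing 0.037 0.037
hubS 0 body maxz 0.037 0.083 fing 0.037 0.037
hubS 15 body maxz 0.037 0.083 fing 0.039 0.039
hubS 30 body maxz 0.037 0.083 fing 0.039 0.039
hubS 90 body maxz 0.037 0.037 fing 0.037 0.037
```

Run:
```python
from h import *
P=[]
for n in ["s","d"]+"A0 A1 B0 B1 C0 C1 D0 D1".split():
    f=dict(np.load({"s":"scene0.npz","d":"side0.npz"}.get(n,f"w{n}.npz")));z=f["range_z"];v,u=np.mgrid[0:(400 if n in"sd" else 235),0:640];zz=z[v,u].ravel();R,t,c=cam(f)
    p=cv2.undistortPoints(np.c_[u.ravel(),v.ravel()].astype(float)[:,None],f["mtx"],f["D"])[:,0]
    X=(np.c_[p,np.ones(len(p))]*zz[:,None]-t)@R; P.append(X[(zz>.1)])
P=np.vstack(P); P=P[P[:,2]<.26]; np.save("P.npy",P)
T=P[(abs(P[:,2]-.09)<.008)&(P[:,0]>.25)&(P[:,0]<.5)&(P[:,1]<-.0)&(P[:,1]>-.2)];print("front top",T[:,:2].min(0),T[:,:2].max(0),np.percentile(T[:,2],[5,50,95]))
T=P[(abs(P[:,2]-.197)<.008)&(P[:,0]>.45)&(P[:,0]<.8)&(P[:,1]<-.0)&(P[:,1]>-.3)];print("rear top",np.percentile(T[:,:2],[.5,99.5],axis=0),np.percentile(T[:,2],[5,50,95]))
for nm,c,op in(("gS",(.4385,.4176),.04),("rL",(.367,-.2625),.0465),("rS",(.624,-.355),.04),("gL",(.549,-.337),.0465),("hubL",(.4597,.057),.0465),("hubS",(.4454,-.271),.04)):
    o=[]
    for yaw in range(-90,90,10):
        t=np.radians(yaw);d=P[:,:2]-c;x=d@[np.cos(t),np.sin(t)];y=d@[-np.sin(t),np.cos(t)]
        b=(abs(x)<.0425)&(abs(y)<.094)&(np.hypot(x,y)>.03);g=(abs(x)<.014)&(abs(y)<op+.004)&(abs(y)>op-.012)
        o.append(f"{yaw}:{np.percentile(P[b,2],99.9)*1000:.0f}/{np.percentile(P[g,2],99.5)*1000:.0f}")
    print(nm,*o)
```

```text
front top [ 0.30139139 -0.18734519] [ 4.99999522e-01 -1.11926833e-05] [0.08208008 0.08306929 0.08724084]
rear top [[ 0.52842741 -0.26022964]
 [ 0.78024528 -0.06953273]] [0.18988349 0.19252383 0.19559041]
gS -90:74/2 -80:74/2 -70:74/2 -60:75/2 -50:74/2 -40:74/2 -30:74/2 -20:76/2 -10:81/2 0:81/2 10:81/2 20:81/2 30:81/2 40:81/2 50:74/2 60:74/2 70:74/2 80:74/2
rL -90:86/45 -80:86/37 -70:86/37 -60:83/36 -50:83/19 -40:84/3 -30:84/3 -20:84/3 -10:84/3 0:84/3 10:84/3 20:84/3 30:83/36 40:50/39 50:85/39 60:86/39 70:86/43 80:86/39
rS -90:11/5 -80:11/5 -70:11/5 -60:10/5 -50:7/5 -40:191/5 -30:192/4 -20:193/4 -10:193/4 0:193/3 10:193/4 20:193/4 30:193/4 40:193/4 50:11/4 60:11/4 70:11/4 80:11/4
gL -90:45/3 -80:39/3 -70:110/2 -60:193/2 -50:193/2 -40:194/2 -30:194/2 -20:194/3 -10:194/3 0:194/3 10:194/3 20:191/3 30:37/3 40:46/3 50:43/3 60:39/3 70:45/3 80:46/4
hubL -90:87/45 -80:89/45 -70:84/46 -60:84/46 -50:85/45 -40:91/45 -30:99/44 -20:94/37 -10:84/37 0:86/45 10:98/46 20:100/46 30:84/46 40:83/46 50:62/46 60:88/46 70:86/42 80:85/37
hubS -90:40/45 -80:40/46 -70:40/46 -60:40/46 -50:40/46 -40:40/46 -30:55/45 -20:83/40 -10:84/42 0:83/45 10:83/45 20:84/45 30:84/45 40:83/45 50:83/45 60:40/45 70:40/40 80:40/41
```

The front stack overlaps the gripper body's footprint at the large red ring, so I'll grasp it off-centre, pointing away from the stack (yaw −11°). First move: pick the large friction ring.

```bash
cat > act.py <<'E'
from workcell import *
from h import *
def q(yaw): t=np.radians(yaw)/2; return [0,-np.sin(t),np.cos(t),0]
def yv(yaw): t=np.radians(yaw); return np.array([-np.sin(t),np.cos(t)])
def op(mm): return mm/88
def held(key,z=None,box=(240,400,180,300)):
    "held ring centre (world) by ellipse fit, at z of ring top edge"
    f=grab_frame("wrist"); m=masks(f["color"])[key]; M=np.zeros_like(m); M[box[2]:box[3],box[0]:box[1]]=255
    tcp=np.array(read_eef_pos()); return f,m&M,tcp
def pick(xy,yaw,tcpz,open_mm,shift=0,effort=20,hi=.26,zfree=.06):
    p=np.array(xy)+shift*yv(yaw)
    move_pose([*p,hi],q(yaw)); grip(op(open_mm))
    move_l([*p,zfree],.25)
    hit=move_l([*p,tcpz],.06,force_limit=10)
    print("down",hit,read_eef_pos().round(4))
    if hit: return False
    grip(0,effort); w=read_gripper_width()*88; print("width",round(w,1),"F",np.round(read_finger_force(),1))
    return w
E
python3 - <<'E'
from act import *
move_l([.56,-.32,.27],.2)
w=pick((.367,-.2625),-11,.002,88,shift=-.013)
if w and 50<w<60:
    move_l([*read_eef_pos()[:2],.15],.2); sleep(.1)
    f=grab_frame("wrist"); cv2.imwrite("pics/h1.png",f["color"]); np.savez("h1.npz",**{k:np.array(v) for k,v in f.items()})
print(read_t(),read_eef_pos().round(4),read_gripper_width()*88,read_force().round(1))
E
```

```text
down False [ 0.3647 -0.2755  0.0022]
width 55.7 F 20.0
13.1167 [ 0.3638 -0.2744  0.1487] 55.40156573221047 [ 0.  -0.2 -0.9]
```

View pics/h1.png

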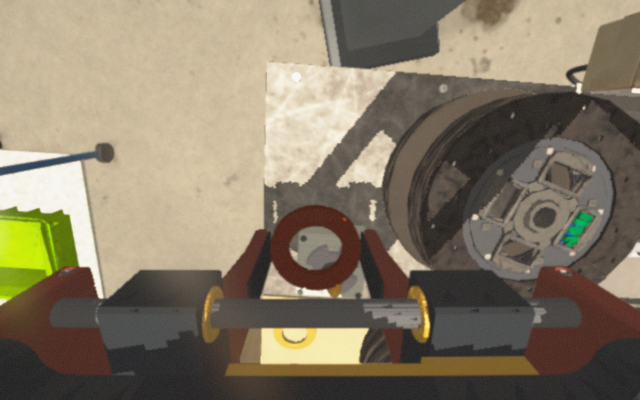

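The picture shows the ring held level between the fingers, centred at ≈(316,246). I'll measure its offset from the TCP, then carry it to the large hub.

```bash
cat >> act.py <<'E'
def heldoff(key,show=None,r=75):
    "held ring centre minus TCP (world xy), colour blob near the TCP's projection"
    f=grab_frame("wrist"); tcp=np.array(read_eef_pos())
    uv=cv2.projectPoints(tcp[None],np.array(f["rvec"],float),np.array(f["tvec"],float),np.array(f["mtx"]),np.array(f["D"]))[0].ravel()
    m=masks(f["color"])[key]; M=np.zeros_like(m); cv2.circle(M,tuple(int(v) for v in uv),52,255,-1)
    x=int(read_gripper_width()*88*.82)+2; c=int(uv[0]); M[:,:c-x]=0; M[:,c+x:]=0; m=m&M
    if show: cv2.imwrite(show,f["color"])
    b=blobs(m,100); pts=np.vstack([k[2] for k in b if k[1]>100]); e=cv2.fitEllipse(cv2.convexHull(pts))
    p=onplane(f,e[0],tcp[2]+.001); print("tcp px",uv.round(1),"ring",np.round(e[0],1),np.round(e[1],1),"off mm",((p-tcp)[:2]*1000).round(1)); return (p-tcp)[:2]
E
python3 - <<'E'
from act import *
heldoff("red")
move_l([*read_eef_pos()[:2],.2],.3)
move_pose([.4597,.057,.2],q(30)); sleep(.2)
move_l([.4597,.057,.15],.2); sleep(.2)
heldoff("red","pics/h2.png"); print(read_t(),read_eef_pos())
E
```

```text
tcp px [314.2 246.8] ring [315.1 247.1] [83.6 90.5] off mm [-0.2  0.6]
tcp px [314.2 245.7] ring [315.  247.3] [83.6 90.4] off mm [0.3 0.8]
15.6333 [0.46071155 0.05694068 0.15113278]
```

View pics/h2.png

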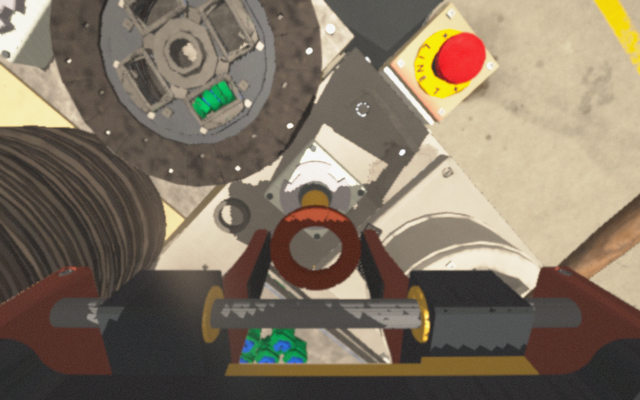

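The ring is level and centred on the TCP, and the pilot at (315,200) lies directly in line. Lower it.

```bash
cat >> act.py <<'E'
def place(xy,zend,open_mm,up=.14,start=.105):
    move_l([*xy,start],.2); sleep(.1); print("above",read_eef_pos().round(4))
    hit=move_l([*xy,zend],.05,force_limit=12); sleep(.1)
    print("placed",hit,read_eef_pos().round(4),read_force().round(1))
    if hit and read_eef_pos()[2]>zend+.006: return False
    grip(op(open_mm)); sleep(.1); move_l([*xy,up],.2); return True
E
python3 - <<'E'
from act import *
ok=place((.4595,.0567),.0483,66); print(ok)
if ok:
    sleep(.1)
    f=grab_frame("wrist"); cv2.imwrite("pics/h3.png",f["color"])
print(read_t(),read_gripper_width()*88)
E
```

```text
above [0.4604 0.0567 0.1061]
placed False [0.4597 0.0567 0.0485] [ 0.2  0.4 -0.6]
True
18.7583 65.9840734298557
```

Run:
```python
from act import *
f=grab_frame("wrist")
for e,a,c in blobs(masks(f["color"])["red"],300):
    if abs(e[0][0]-315)<60 and e[0][1]<280: print("seated ring",np.round(e[0],1),np.round(e[1],1),onplane(f,e[0],.0485).round(4))
move_l([*read_eef_pos()[:2],.26],.3)
w=pick((.5488,-.338),45,.0012,70)
if w and 50<w<60:
    move_l([*read_eef_pos()[:2],.26],.25); sleep(.1); heldoff("gold","pics/h4.png")
print(read_t(),read_eef_pos().round(4),read_gripper_width()*88)
```

```text
seated ring [314.2 205.7] [56.5 58.4] [0.4604 0.058  0.0485]Traceback (most recent call last):
  File "<stdin>", line 6, in <module>
  File "act.py", line 12, in pick
    move_pose([*p,hi],q(yaw)); grip(op(open_mm))
    ~~~~~~~~~^^^^^^^^^^^^^^^^
workcell.IKError: the arm cannot take that pose within its joint ranges
```

Run:
```python
from act import *
for nm,xy in(("gL",(.5488,-.338)),("rS",(.6243,-.3557)),("gS",(.4385,.4176)),("hL",(.46,.057)),("hS",(.4454,-.2707))):
    print(nm,[y for y in range(-180,180,15) if ik([*xy,.26],q(y)) is not None and ik([*xy,.02],q(y)) is not None])
print(read_q().round(2),read_eef_pos())
```

```text
gL [-180, -165, -150, -135, -120, -105, -90, -75, -60, -45, -30, -15, 0, 15, 30, 75, 90, 105, 120, 135, 150, 165]
rS [-180, -165, -150, -135, -120, -105, -90, -75, -60, -45, -30, -15, 0, 15, 30, 45, 75, 90, 105, 120, 135, 150, 165]
gS [-180, -165, -150, -135, -120, -105, -90, -75, -60, -45, -30, -15, 0, 15, 30, 45, 60, 75, 90, 105, 150, 165]
hL [-180, -165, -150, -135, -120, -105, -90, -75, -60, -45, -30, -15, 0, 15, 30, 45, 60, 75, 105, 120, 135, 150, 165]
hS [-180, -165, -150, -135, -120, -105, -90, -75, -60, -45, -30, -15, 0, 15, 30, 75, 90, 105, 120, 135, 150, 165]
[-0.03  0.12  1.74 -0.    1.28 -2.12] [0.45829468 0.05670677 0.2597847 ]
```

Run:
```python
from act import *
w=pick((.5488,-.338),36,.0012,70)
if w and 50<w<60:
    move_l([*read_eef_pos()[:2],.26],.25); sleep(.1); heldoff("gold","pics/h4.png")
print(read_t(),read_eef_pos().round(4),read_gripper_width()*88)
```

```text
down False [ 0.5492 -0.3383  0.0015]
width 55.6 F 20.0
tcp px [313.8 245.9] ring [310.6 243.5] [ 95.9 104.3] off mm [-0.6 -2.8]
24.9667 [ 0.5482 -0.3376  0.2581] 55.388990157359785
```

View pics/h4.png

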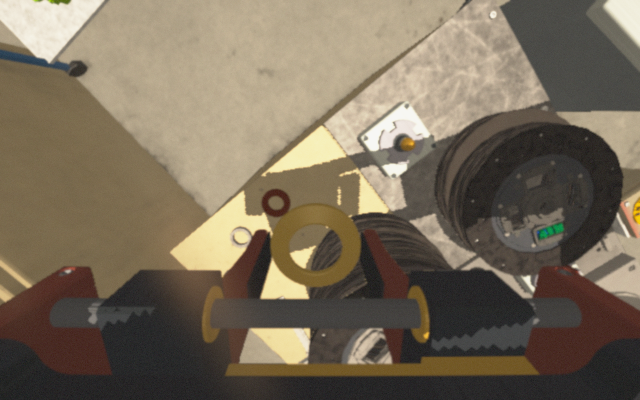

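The spring is held level, centred at ≈(316,246) like the ring before it (the fitted value was pulled off by yellow table). Now place it on the large hub.

```bash
python3 - <<'E'
from act import *
move_pose([.4595,.0565,.26],q(30))
move_l([.4595,.0565,.15],.25); sleep(.1); heldoff("gold")
ok=place((.4595,.0565),.0548,66); print(ok)
sleep(.1); f=grab_frame("wrist"); cv2.imwrite("pics/h5.png",f["color"][100:300,200:460]); 
for e,a,c in blobs(masks(f["color"])["gold"],300):
    if abs(e[0][0]-315)<60 and e[0][1]<280: print("seated",np.round(e[0],1),np.round(e[1],1),onplane(f,e[0],.056).round(4))
print(read_t())
E
python3 -c "
import cv2;i=cv2.imread('pics/h5.png');cv2.imwrite('pics/h5b.png',cv2.resize(i,None,fx=2.5,fy=2.5))"
```

```text
tcp px [314.2 246. ] ring [315.1 241.4] [88.9 92.5] off mm [-3.4 -1.3]
above [0.4607 0.0565 0.1063]
placed False [0.4598 0.0565 0.0549] [-0.5 -0.9 -0.1]
True
seated [314.2 205.9] [58.7 61.1] [0.4585 0.0567 0.056 ]
30.1667
```

View pics/h5b.png

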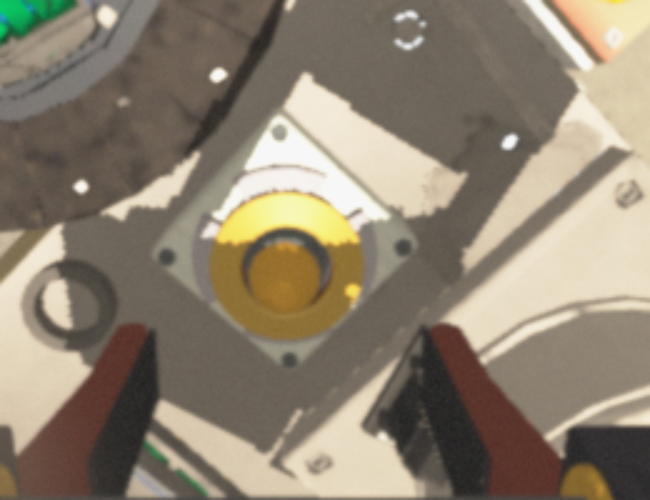

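The picture shows the large spring concentric and flat on the large hub, spring centre at crop (288,265). Next, the small friction ring.

Run:
```python
from act import *
move_l([*read_eef_pos()[:2],.28],.3)
w=pick((.6243,-.3557),75,.002,58,hi=.28)
if w and 38<w<48:
    move_l([*read_eef_pos()[:2],.25],.25); sleep(.1); heldoff("red","pics/h6.png")
    move_pose([.4452,-.271,.2],q(75)); move_l([.4452,-.271,.15],.25); sleep(.1); heldoff("red","pics/h7.png")
print(read_t(),read_eef_pos().round(4),read_gripper_width()*88)
```

```text
down False [ 0.6247 -0.356   0.0024]
width 43.7 F 20.0
tcp px [314.1 245.3] ring [315.1 245.6] [66.1 71.5] off mm [-0.7 -0.1]
tcp px [314.4 245.4] ring [315.1 245.1] [66.6 71.5] off mm [-0.6 -0.6]
40.3833 [ 0.4468 -0.2722  0.1514] 43.229153330875064
```

View pics/h7.png

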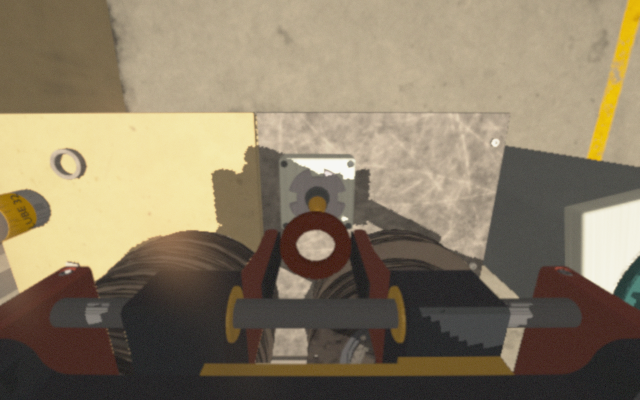

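The ring is held level at (315,245), with the pilot in line at (318,200); the 2 mm is the arm's settling lag. Lower it.

Run:
```python
from act import *
ok=place((.4454,-.2705),.0484,56); print(ok)
sleep(.1); f=grab_frame("wrist"); cv2.imwrite("pics/h8.png",f["color"])
for e,a,c in blobs(masks(f["color"])["red"],200):
    if abs(e[0][0]-315)<60 and e[0][1]<280: print("seated",np.round(e[0],1),np.round(e[1],1),onplane(f,e[0],.0485).round(4))
print(read_t())
if ok:
    move_l([*read_eef_pos()[:2],.28],.3)
    move_pose([.45,.1,.28],q(-20)); 
    w=pick((.4385,.4178),-38,.0015,56,hi=.2,zfree=.04)
    if w and 38<w<48:
        move_l([*read_eef_pos()[:2],.26],.25); sleep(.1); heldoff("gold","pics/h9.png")
print(read_t(),read_eef_pos().round(4),read_gripper_width()*88,read_force().round(1))
```

```text
above [ 0.4464 -0.2713  0.1065]
placed False [ 0.4456 -0.2707  0.0485] [ 0.1 -0.  -0.4]
True
seated [313.3 201.6] [44.6 45.2] [ 0.4452 -0.2706  0.0485]
43.5333
down True [4.376e-01 4.171e-01 4.000e-04]
50.3083 [4.376e-01 4.171e-01 4.000e-04] 55.76144273880681 [-1.   0.4  5.5]
```

```bash
python3 -c "
import cv2,numpy as np
r=lambda n:cv2.resize(cv2.imread(f'pics/{n}.png')[110:310,180:460],(400,286),interpolation=2)
cv2.imwrite('pics/m2.png',np.hstack([r('h8'),r('h9')]))"
```

```text
[ WARN:0@0.054] global loadsave.cpp:275 findDecoder imread_('pics/h9.png'): can't open/read file: check file path/integrity
Traceback (most recent call last):
TypeError: 'NoneType' object is not subscriptable
```

The small friction ring is seated. At the spring the fingertips only touched the surface (z 0.4 mm), so back off 1 mm and grip.

Run:
```python
from act import *
x,y=read_eef_pos()[:2]
move_l([x,y,.0018],.02); sleep(.2); print(read_eef_pos().round(4),read_force().round(1))
grip(0,20); w=read_gripper_width()*88; z0=read_eef_pos()[2]; print("w",w,z0,read_finger_force())
if 38<w<48:
    move_l([x,y,.26],.25); sleep(.1); heldoff("gold","pics/h9.png")
print(read_t(),read_eef_pos().round(4))
import cv2
r=lambda n:cv2.resize(cv2.imread(f'pics/{n}.png')[110:310,180:460],(400,286),interpolation=2)
cv2.imwrite('pics/m2.png',np.hstack([r('h8'),r('h9')]))
```

```text
[0.4374 0.417  0.0015] [-0.7 -0.2 -0.7]
w 43.68236194318632 0.0017392377312648692 19.99960035339484
tcp px [314.9 247. ] ring [315.  247.8] [65.5 69.6] off mm [ 0.1 -0. ]
52.4583 [0.4369 0.4166 0.2583]
```

View pics/m2.png

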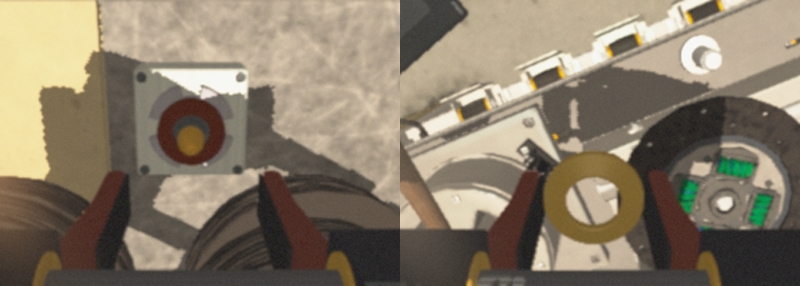

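The left panel shows the small red ring seated on its flange at (192,131). The right one shows the small spring held level at (594,197), with zero offset. Carry it to the small hub.

Run:
```python
from act import *
move_pose([.45,.1,.27],q(-30)); move_pose([.4453,-.2706,.25],q(-60)); 
move_l([.4453,-.2706,.15],.25); sleep(.1); heldoff("gold")
ok=place((.4453,-.2706),.0552,56,up=.16); print(ok)
sleep(.1); f=grab_frame("wrist"); cv2.imwrite("pics/h10.png",f["color"])
for e,a,c in blobs(masks(f["color"])["gold"],200):
    if abs(e[0][0]-315)<60 and e[0][1]<280: print("seated",np.round(e[0],1),np.round(e[1],1),onplane(f,e[0],.056).round(4))
print(read_t(),read_eef_pos().round(4))
s=grab_frame("side")["color"]; w=f["color"]
cv2.imwrite("pics/m3.png",np.hstack([cv2.resize(w[110:310,200:440],(400,333),interpolation=2),cv2.resize(s[180:320,260:428],(400,333),interpolation=2)]))
```

```text
tcp px [314.9 247.4] ring [317.  239.7] [74.1 84.3] off mm [-1.7  5.6]
above [ 0.4462 -0.2713  0.1065]
placed False [ 0.4456 -0.2708  0.0555] [-1.  -0.3  0. ]
True
seated [315.9 201.9] [43.1 44.4] [ 0.4458 -0.2708  0.056 ]
58.8333 [ 0.4443 -0.2698  0.1584]
```

View pics/m3.png

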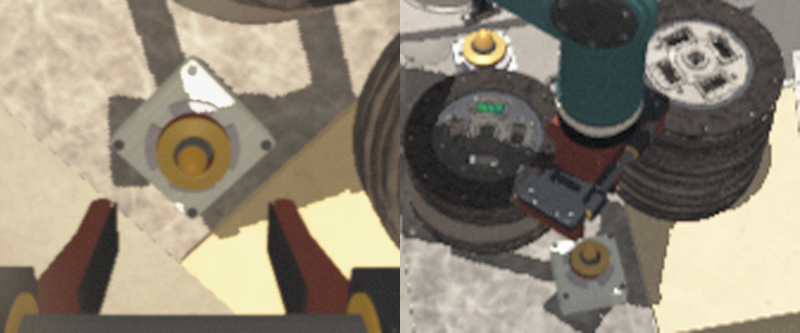

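Both packs are seated concentric and flat: small hub at left (193,153), large hub at right (483,48), and the robot is clear. I'll lift away and hand in.

Run:
```python
from act import *
move_l([*read_eef_pos()[:2],.27],.25); sleep(.5); print(read_t()); print(job_done())
```

```text
59.975
the job is handed in; nothing more can be done
None
```

Both hubs carry their friction ring with the matching disc spring flat on top, as seen in the final camera pictures. I left the two grey spacers alone and handed the job in at about 60 s of the 134 s limit.

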